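# Close a sample carrier and show it to the inspection camera

## Robot

A 6-joint arm with a two-finger parallel gripper is mounted at the origin on a cart in front of the work surface, level with it; the furniture and walls round the work are solid. World frame = base frame: x ahead of the robot, y to its left, z up, the work surface at z = 0. Lengths are in m, angles in degrees, forces in N, time in s.
With the tool pointing down it reaches from about 0.4 to 0.825 m from the base axis. Payload 7 kg.
Tool frame: the origin (TCP) lies on the centre line of the jaws, within the pads' length; the fingertips stand 11 mm ahead of it and the grasp point (between the pads) lies 8 mm behind it; z points along the fingers, y is the direction in which the jaws open and shut (so a half turn about z gives the same grasp; the last joint's range is limited). The gripper opens to 88 mm and grips with 3 to 60 N. Pads are 19 mm wide; open, the fingers measure 130 mm over their backs; the gripper's body (78 mm by 193 mm) begins 47 mm behind the grasp point.
Start: joints at [-52.764, 20.546, 0.682, 0, -70.136, -16.507], TCP at [0.239, -0.631, 0.238] pointing down, gripper open.
Joint ranges: [-176.03, 176.03], [-82.01, 121.73], [-58.28, 71.71], [-173.87, 95.51], [-174.79, -0.11], [-173.66, 173.66]. Speed limits (degrees/s): [136.94, 136.94, 172.46, 180, 180, 180].

## Interface

Orientations are given as [roll, pitch, yaw] about the fixed x, y, z axes, in that order (R = Rz(yaw) Ry(pitch) Rx(roll)).
In Python, from plant import ctrl, cams, order gives the robot as it stands.
- The arm moves only by the tool jog_arm, never from a script. Its argument "motion" is a list of rows, each an object with "offset": the shift along the tool's x, y, z in mm, a list of three; "roll": the turn about the tool's z in rad; "hand": the finger opening in mm, from 0 to 87.6. A call has 1 to 20 rows; each row is the pose to reach, as a shift and turn from the pose commanded when the call began, along the tool's axes at that moment; what a row does not reach only later rows make up. A row lasts 1/12 s, in which the tool goes at most 41.7 mm and 7.16 degrees, less where a joint would pass 70% of its speed; a pose out of reach is approached as far as the arm can. A call with a gripper value outside its range is refused whole. The fingers move at their own pace and stop on an object; the grip force is fixed at half the most. Time passes only in rows, so rows that repeat a pose let the fingers close. It gives the time, the measured TCP pose, the force and the opening at its end, in the units of the state.
- ctrl.get_obs(): the state, without advancing time (a new reading comes with each control period).
- cams.snapshot(name): name is "scene" or "top" or "wrist"; returns a dict with "img" (384x512x3 uint8, red, green, blue), "K" (3x3 intrinsics, pixels), "cam_to_world" (4x4, takes a point from camera to world coordinates); the wrist camera has in their place "T_tool_cam" (4x4, takes a point from camera to tool coordinates, whose origin is the TCP and whose axes are the flange's). Camera axes: x right, y down, z forward; pixel columns grow to the right and rows downward; lengths in m; the calibration is good to about 2 mm. A picture is of the moment at which its call begins: read the wrist's pose just before it. There is no depth.
- order.close_job(): hands the job in, once; it reports no verdict.
The state is a dict: "clock": time; "joint_pos": joint angles; "qvel": joint speeds; "tau": joint torques, N m; "tool_pos": TCP position; "orientation": TCP orientation; "force": force on the tool from outside, world axes, zero at the start; "moment": the same for the moment, N m; "opening": finger opening in m.
Only numpy, scipy, OpenCV 4.12 (cv2) and the standard library are available. Lean on these libraries where they do the work, as an engineer would, in place of code of your own. Each camera call takes 0.05 s, during which the arm holds its last target. There are 200 camera calls.

## Task

Lower the drilled cover plate from its rest over the two pins of the sample carrier block until it lies flush on the block, and let go of it. Then grip the block itself, lift block and cover together off the stand and show them to the inspection camera: level, one long side of the block squarely facing the lens, the seam between block and cover centred on the lens and 13 cm in front of it, and finish the program while still holding them there. Do not touch the camera or its stand, and leave the other things on the worktop where they are.

Things in the scene. Friction and masses are not known exactly. Their poses are not given: they have to be found in the camera images.
- carrier_centre (a point): centre of the loose aluminium carrier block: 60 mm long (its x), 38 mm wide (y), 22 mm high (z, up), 0.13 kg. Two 6 mm steel pins rise 18 mm from its top (the last 8 mm taper to 2 mm), 15.5 mm either side of the middle along x. Its long sides face its +y and -y; its end faces, 60 mm apart along x, stand 5 mm proud of a seated cover and are free for the fingers. Starts on the stand (nest)
- carrier_seam (a point): middle of the block's top face, 11 mm above its centre: the seam between block and seated cover; axes as the block's
- cover_centre (a point): centre of the loose drilled aluminium cover plate: 50 mm (its x) by 46 mm (y) by 8 mm thick (z, up), 0.05 kg. Two 9 mm through holes for the pins 15.5 mm either side of the middle along x, an 11 mm window between; fits either way round. Starts flat on the rest. Seated flush, its centre is 15 mm above the block's centre and its width overhangs each long side of the block by 4 mm
- nest: fixed stand that carries the block, axes as the block's at the start. Foot 100x70 mm, 8 mm high, column 40x24 mm; the block's underside rests 40 mm above the worktop. A 9 mm high stub enters a socket in the block's underside with 2 mm play on each side: lift the block straight up 15 mm or more. Origin under the foot's centre
- rest: fixed rest under the cover plate. Foot 80x60 mm, 8 mm high, rubber-topped column 44 mm (x) by 32 mm (y), 41 mm high, so the plate's edges overhang all round. Origin under the foot's centre
- lens_front (a point): middle of the front face of the inspection camera's lens (black barrel 33 mm wide, grey camera body, on a steel column with a dark footplate). The camera looks level along this point's +y axis; +z is up. Its height differs from run to run but does not change during a run
- view_point (a point): the point in the air where the seam is to be shown: 130 mm in front of the lens, on its axis. Same axes as the lens: +y is the direction of view (away from the lens), +z up
- camera_stand: fixed stand of the inspection camera, footplate 120x110 mm, column up to 282 mm high; the camera on it counts as part of it. Origin at the middle of the footplate's underside, 100 mm behind the lens front; axes as the lens
- hdpe_bottle: bystander: small white round bottle with screw cap, 50 mm wide, 124 mm tall; origin at the centre of its underside
- timer: bystander: small white bench timer with three keys, 58x62x16 mm; origin at the centre of its underside
- forceps: bystander: steel forceps lying flat, 130 mm long; origin at the centre of its underside
- cream_jar: bystander: white round screw-lid jar, 77 mm wide, 91 mm tall; origin at the centre of its underside
- film_box: bystander: carton box, 52x105x52 mm; origin at the centre of its underside
There are look-alikes about, which are no part of the job. Of the things like the part that bears cover_centre, leave any that is black or yellow; of the rest the smaller one is meant.

How it is judged:
By the outcome, as a careful person would: the job done as asked, in the order asked, and still so for the second after the job is handed in, while the arm keeps its last pose, push and grip.
It also fails if it takes over 69 s, if anything falls off the work surface, if the arm or the gripper's body presses on something with over 40 N, if the wrist force passes 120 N, or if a joint passes its speed limit or range.

## Working session

There is one attempt and no reset: what is moved stays moved. The work goes in short steps, Python scripts to look and compute and a tool call to move; the robot and the scene stay as the last step left them, time stands still between calls to the robot, and variables do not carry over. Pictures are saved under pics/ and viewed, about 8 in all and at most 12, crops included, and the job is handed in when it is done.

Besides the shell and the picture viewer there is one more tool, called after "Call:" as name(argument=value, ...), one argument or row to a line, values as JSON. jog_arm: Moves the arm, as the interface text tells. Its arguments: {"type":"object","properties":{"motion":{"type":"array"}},"required":["motion"]}

```bash
mkdir -p pics; cat > h.py <<'E'
import numpy as np, cv2
from plant import ctrl,cams,order
from scipy.spatial.transform import Rotation as R
def tool():
    o=ctrl.get_obs(); T=np.eye(4); T[:3,3]=o['tool_pos']; T[:3,:3]=R.from_euler('xyz',o['orientation'],degrees=True).as_matrix(); return T
def snap(n,f=None):
    T=tool(); s=cams.snapshot(n); C=s['cam_to_world'] if n!='wrist' else T@s['T_tool_cam']
    C=np.array(C)
    if f: cv2.imwrite(f,s['img'][:,:,::-1]); np.savez(f[:-4],K=s['K'],C=C)
    return s['img'],np.array(s['K']),C
def ray(f,u,z):
    d=np.load(f[:-4]+'.npz'); K,C=d['K'],d['C']
    u=np.atleast_2d(u).astype(float); r=(C[:3,:3]@np.linalg.inv(K)@np.c_[u,np.ones(len(u))].T).T
    p=C[:3,3]; return p+r*((z-p[2])/r[:,2])[:,None]
def proj(f,P):
    d=np.load(f[:-4]+'.npz'); K,C=d['K'],d['C']; P=np.atleast_2d(P)
    q=(P-C[:3,3])@C[:3,:3]; q=q@K.T; return q[:,:2]/q[:,2:]
E
python3 - <<'E'
from h import *
o=ctrl.get_obs(); print(o['clock'],o['tool_pos'],o['orientation'],o['opening'],o['force'])
a=snap('scene','pics/s0.png');b=snap('top','pics/t0.png');snap('wrist','pics/w0.png')
for x in(a,b): print(x[1],x[2].round(3))
print(cams.snapshot('wrist')['T_tool_cam'])
s=[cv2.imread(f'pics/{n}0.png') for n in 'st']
E
```

```text
0.0 [ 0.23872444 -0.6308834   0.23664042] [ 1.79906502e+02 -8.85519864e-03 -1.59277935e+02] 0.08749939365752227 [0.24010134 0.47769767 0.18782932]
[[430.60080365   0.         243.57605638]
 [  0.         430.60080365 190.7054736 ]
 [  0.           0.           1.        ]] [[ 0.863 -0.341  0.374 -0.242]
 [-0.506 -0.584  0.635 -1.326]
 [ 0.002 -0.737 -0.676  1.533]
 [ 0.     0.     0.     1.   ]]
[[376.46976399   0.         253.13024957]
 [  0.         376.46976399 185.81141563]
 [  0.           0.           1.        ]] [[-1.300e-02 -9.960e-01  8.300e-02  4.120e-01]
 [-1.000e+00  1.300e-02 -2.000e-03  5.200e-02]
 [ 1.000e-03 -8.300e-02 -9.970e-01  1.493e+00]
 [ 0.000e+00  0.000e+00  0.000e+00  1.000e+00]]
[[-7.59371310e-04 -9.56807869e-01 -2.90720011e-01  7.83819956e-02]
 [ 9.99999311e-01 -9.86843852e-04  6.35832312e-04  8.41402215e-04]
 [-8.95264616e-04 -2.90719328e-01  9.56807959e-01 -1.47798721e-01]
 [ 0.00000000e+00  0.00000000e+00  0.00000000e+00  1.00000000e+00]]
```

View pics/s0.png

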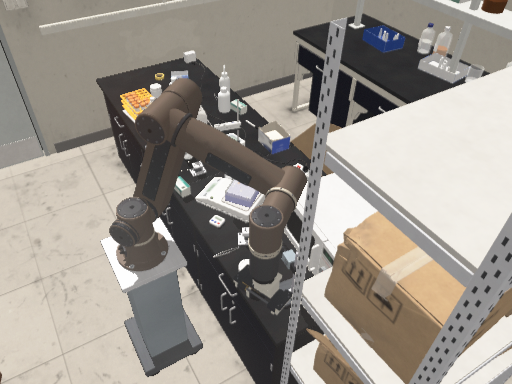

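View pics/t0.png

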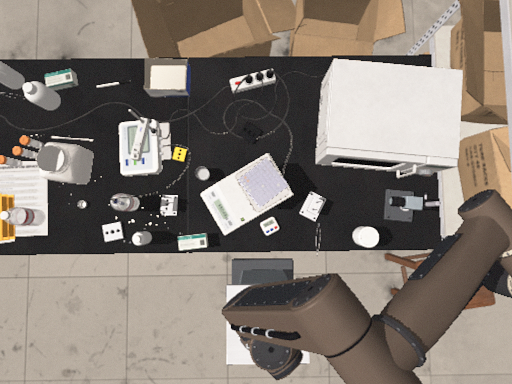

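The top view shows the candidates. I'll make one enlarged mosaic of the relevant regions.

```bash
python3 - <<'E'
from h import *
t=cv2.imread('pics/t0.png')
A=cv2.resize(t[140:250,90:230],None,fx=5.6,fy=5.6,interpolation=cv2.INTER_CUBIC)[:, :800]
B=t[180:255,250:450]; B=cv2.resize(B,None,fx=4,fy=4,interpolation=cv2.INTER_CUBIC)
A=cv2.resize(A,(382,300))
A=cv2.resize(t[130:250,90:250],(800,600),interpolation=cv2.INTER_CUBIC)
A=cv2.resize(t[190:250,90:250],(800,300),interpolation=cv2.INTER_CUBIC)
cv2.imwrite('pics/m0.png',np.vstack([A,B]))
for u in [(168,205),(312,206),(112,232),(180,154),(400,205),(270,226)]: print(u,ray('pics/t0.png',u,.04).round(3))
E
```

```text
(168, 205) [[0.463 0.378 0.04 ]]
(312, 206) [[ 0.452 -0.177  0.04 ]]
(112, 232) [[0.363 0.592 0.04 ]]
(180, 154) [[0.662 0.333 0.04 ]]
(400, 205) [[ 0.451 -0.517  0.04 ]]
(270, 226) [[ 0.378 -0.014  0.04 ]]
```

View pics/m0.png

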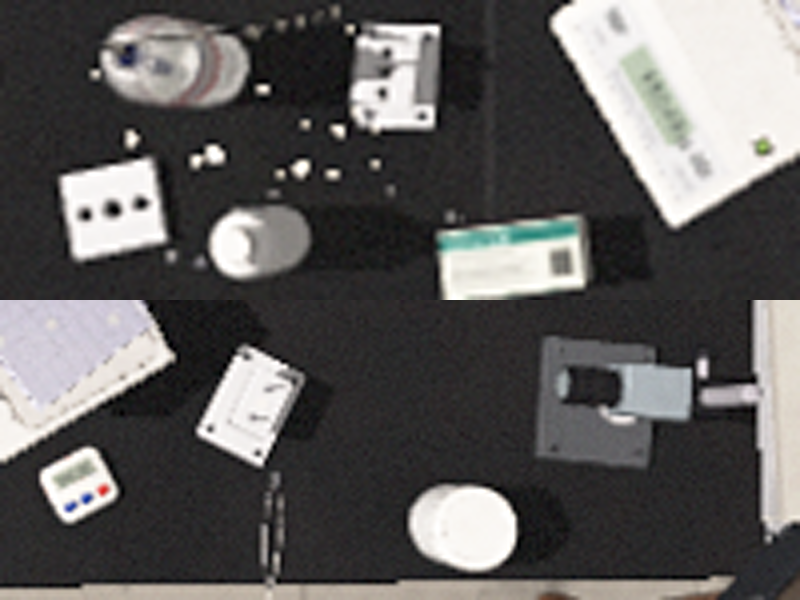

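Candidates for cover (top-view pixels): white plate on its white foot (168,205); white three-hole plate (112,232), which looks about 80 mm; yellow plate (180,154), excluded. The block on its nest is at (312,206) and the inspection camera at (400,205), looking left (+y). Next I'll rise and look at the camera and block from near.

Call:
jog_arm(
  motion=[
    {"offset": [0,0,-40],"roll": 0,"hand": 87},
    {"offset": [0,0,-80],"roll": 0,"hand": 87},
    {"offset": [0,0,-120],"roll": 0,"hand": 87},
    {"offset": [0,0,-160],"roll": 0,"hand": 87},
    {"offset": [0,0,-190],"roll": 0,"hand": 87},
    {"offset": [-35,20,-190],"roll": 0,"hand": 87},
    {"offset": [-70,40,-190],"roll": 0,"hand": 87},
    {"offset": [-105,60,-190],"roll": 0,"hand": 87},
    {"offset": [-140,80,-190],"roll": 0,"hand": 87},
    {"offset": [-175,100,-190],"roll": 0,"hand": 87},
    {"offset": [-210,120,-190],"roll": 0,"hand": 87},
    {"offset": [-240,140,-190],"roll": 0,"hand": 87},
    {"offset": [-260,150,-190],"roll": 0,"hand": 87},
    {"offset": [-260,150,-190],"roll": 0,"hand": 87},
    {"offset": [-260,150,-190],"roll": 0,"hand": 87},
  ],
)

```text
clock: 1.45
tool_pos: [0.4298, -0.3979, 0.4275]
orientation: [180.0, -0.0, -159.1]
force: [-1.0, 0.2, -0.7]
opening: 0.0873
```

```bash
python3 - <<'E'
from h import *
o=ctrl.get_obs(); print(o['clock'],o['tool_pos'],o['orientation'],o['joint_pos'])
snap('wrist','pics/w1.png')
E
```

```text
1.45 [ 0.42978212 -0.3978632   0.42751056] [ 1.79992976e+02 -1.30182659e-03 -1.59121101e+02] [-2.36777096e+01  8.58641760e+00  8.69864926e+00 -4.09196153e-03
 -9.01180877e+01 -4.54433994e+01]
```

View pics/w1.png

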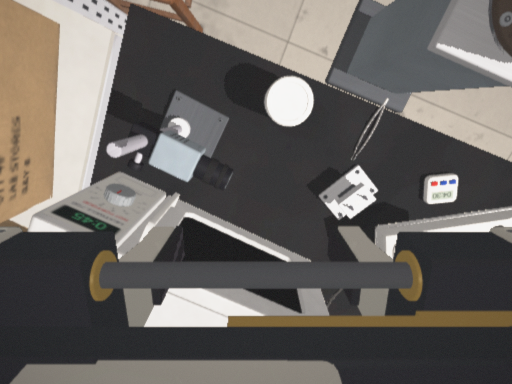

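Wrist view 1: inspection camera with barrel end near (228,178), block at (349,192). Next, go above the block.

Call:
jog_arm(
  motion=[
    {"offset": [-20,30,10],"roll": 0,"hand": 87},
    {"offset": [-40,60,30],"roll": 0,"hand": 87},
    {"offset": [-60,90,50],"roll": 0,"hand": 87},
    {"offset": [-80,120,70],"roll": 0,"hand": 87},
    {"offset": [-100,150,90],"roll": 0,"hand": 87},
    {"offset": [-115,175,110],"roll": 0,"hand": 87},
    {"offset": [-129,198,120],"roll": 0,"hand": 87},
    {"offset": [-129,198,120],"roll": 0,"hand": 87},
    {"offset": [-129,198,120],"roll": 0,"hand": 87},
  ],
)

```text
clock: 2.25
tool_pos: [0.4792, -0.168, 0.3072]
orientation: [180.0, -0.1, -159.2]
force: [0.7, 0.1, 0.5]
opening: 0.0869
```

```bash
python3 - <<'E'
from h import *
o=ctrl.get_obs(); print(o['clock'],o['tool_pos'],o['orientation'])
snap('wrist','pics/w2.png')
a=cv2.imread('pics/w2.png'); b=cv2.imread('pics/w1.png')[80:240,80:440]
cv2.imwrite('pics/m2.png',np.vstack([cv2.resize(a[0:260],(800,406)),cv2.resize(cv2.imread('pics/w0.png'),(800,600))[0:194]]))
E
```

```text
2.25 [ 0.47924585 -0.16802834  0.30718397] [ 1.79992332e+02 -6.22115071e-02 -1.59203455e+02]
```

View pics/m2.png

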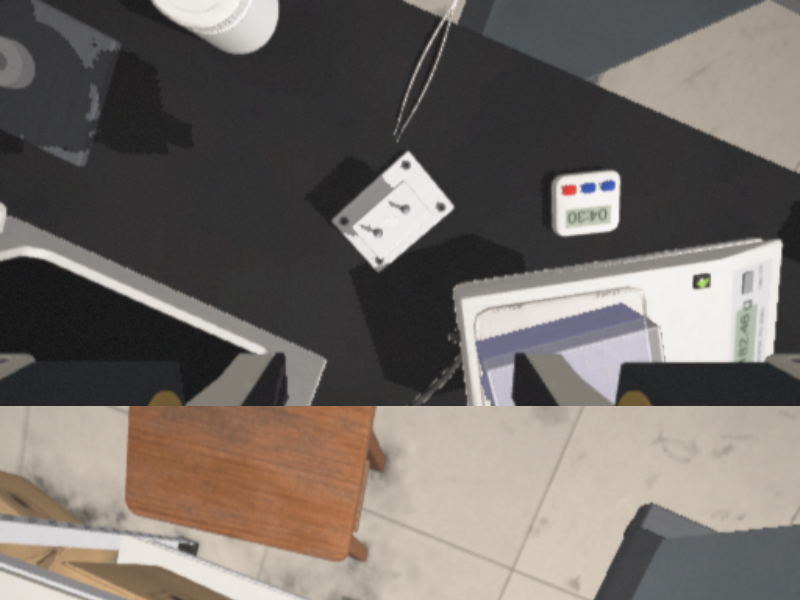

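Block seen at ~(250,135) native px, pins visible. Now to the cover, turning as I go.

Call:
jog_arm(
  motion=[
    {"offset": [-8,28,0],"roll": -0.12,"hand": 87},
    {"offset": [-16,56,0],"roll": -0.24,"hand": 87},
    {"offset": [-24,84,0],"roll": -0.36,"hand": 87},
    {"offset": [-32,112,0],"roll": -0.48,"hand": 87},
    {"offset": [-40,140,0],"roll": -0.6,"hand": 87},
    {"offset": [-48,168,0],"roll": -0.72,"hand": 87},
    {"offset": [-56,196,0],"roll": -0.84,"hand": 87},
    {"offset": [-64,224,0],"roll": -0.96,"hand": 87},
    {"offset": [-72,252,0],"roll": -1.08,"hand": 87},
    {"offset": [-80,280,0],"roll": -1.2,"hand": 87},
    {"offset": [-88,308,0],"roll": -1.32,"hand": 87},
    {"offset": [-96,336,0],"roll": -1.44,"hand": 87},
    {"offset": [-104,364,0],"roll": -1.56,"hand": 87},
    {"offset": [-112,392,0],"roll": -1.68,"hand": 87},
    {"offset": [-120,420,0],"roll": -1.8,"hand": 87},
    {"offset": [-128,448,0],"roll": -1.92,"hand": 87},
    {"offset": [-136,476,10],"roll": -2.04,"hand": 87},
    {"offset": [-140,500,20],"roll": -2.16,"hand": 87},
    {"offset": [-147,520,20],"roll": -2.28,"hand": 87},
    {"offset": [-147,528,20],"roll": -2.4,"hand": 87},
  ],
)

```text
clock: 3.97
tool_pos: [0.4315, 0.379, 0.2869]
orientation: [180.0, -0.0, -21.5]
force: [-0.5, -0.9, 1.0]
opening: 0.0868
```

Call:
jog_arm(
  motion=[
    {"offset": [0,0,0],"roll": -0.12,"hand": 87},
    {"offset": [0,0,0],"roll": -0.24,"hand": 87},
    {"offset": [0,0,0],"roll": -0.34,"hand": 87},
    {"offset": [0,0,0],"roll": -0.378,"hand": 87},
    {"offset": [0,0,0],"roll": -0.378,"hand": 87},
    {"offset": [0,0,0],"roll": -0.378,"hand": 87},
  ],
)

```text
clock: 4.47
tool_pos: [0.4314, 0.3769, 0.288]
orientation: [-180.0, -0.0, -0.3]
force: [-0.3, -0.5, 0.9]
opening: 0.0869
```

```bash
python3 - <<'E'
from h import *
o=ctrl.get_obs(); print(o['clock'],o['tool_pos'],o['orientation'])
snap('wrist','pics/w3.png')
a=cv2.imread('pics/w3.png'); b=cv2.imread('pics/w2.png')
A=cv2.resize(a[0:260],(512,260)); 
B=cv2.resize(b[90:180,206:296],(288,288),interpolation=cv2.INTER_CUBIC)
B=cv2.resize(B,(288,260)) if 0 else B[:260]
c=np.hstack([A,B]); 
u=proj('pics/w3.png',[.463,.378,.045])[0].astype(int); print(u)
x0,y0=np.clip(u-[70,30],0,[370,320]); Z=a[y0:y0+60,x0:x0+140]; print(x0,y0)
Z=cv2.resize(Z,None,fx=5.6,fy=5.6,interpolation=cv2.INTER_CUBIC)
Z=cv2.copyMakeBorder(Z,0,0,0,max(0,800-Z.shape[1]),0)[:, :800]
cv2.imwrite('pics/m3.png',np.vstack([c,Z]))
E
```

```text
4.4667 [0.43139372 0.37691296 0.28800922] [-1.79975239e+02 -2.98749061e-02 -3.08916183e-01]
[255 139]
185 109
```

View pics/m3.png

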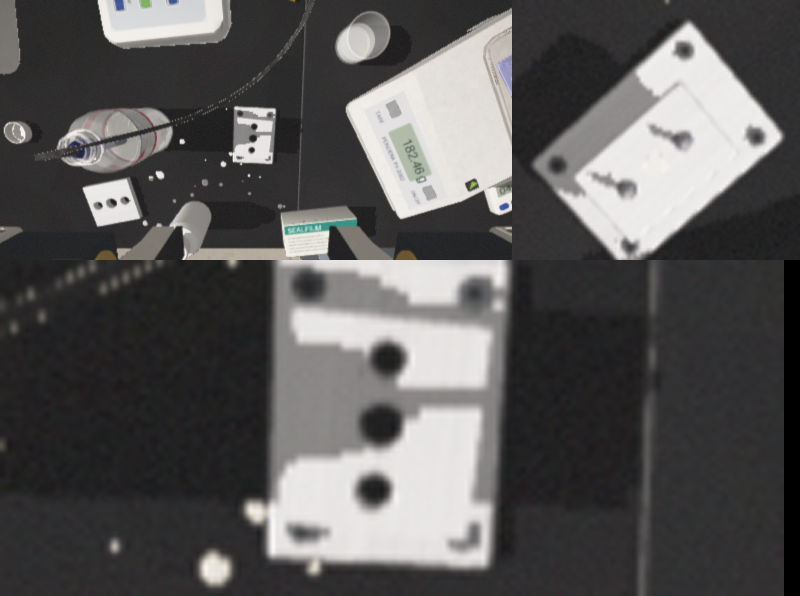

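Cover's holes at native w3 px (254.1,126.5), (253.0,138.5), (251.6,150.1); the other white plate near (112,200) is clearly larger, so this one is right. Pins in w2 at about (259.4,133.8), (241.9,148.8).

```bash
python3 - <<'E'
from h import *
h=ray('pics/w3.png',[(254.1,126.5),(253,138.5),(251.6,150.1)],.049); print(h.round(4)); d=h[0]-h[2]; print('pitch',np.linalg.norm(d),'yaw',np.degrees(np.arctan2(d[1],d[0])))
p=ray('pics/w2.png',[(259.4,133.75),(241.9,148.75)],.071); d=p[1]-p[0]; print(p.round(4),p.mean(0),'pitch',np.linalg.norm(d),np.degrees(np.arctan2(d[1],d[0])))
print(ray('pics/w2.png',[(206+x/3.2,90+y/3.2) for x,y in[(169,82),(231,155),(128,250),(66,178)]],.062).round(4))
print('microwave front top', ray('pics/t0.png',[(317,165),(463,180)],.25))
E
```

```text
[[0.4809 0.3798 0.049 ]
 [0.4653 0.3814 0.049 ]
 [0.45   0.3834 0.049 ]]
pitch 0.031118945011854613 yaw -6.60886526749172
[[ 0.4393 -0.1765  0.071 ]
 [ 0.4659 -0.1912  0.071 ]] [ 0.45258774 -0.18382242  0.071     ] pitch 0.030340259507438697 -28.963547213868917
[[ 0.4184 -0.1852  0.062 ]
 [ 0.437  -0.1502  0.062 ]
 [ 0.4905 -0.1766  0.062 ]
 [ 0.4706 -0.2119  0.062 ]]
microwave front top [[ 0.58249171 -0.16414228  0.25      ]
 [ 0.52587518 -0.64750347  0.25      ]]
```

Call:
jog_arm(
  motion=[
    {"offset": [10,-2,20],"roll": 0.05,"hand": 87},
    {"offset": [22,-4,55],"roll": 0.11,"hand": 87},
    {"offset": [34,-4.8,90],"roll": 0.11,"hand": 87},
    {"offset": [34,-4.8,125],"roll": 0.11,"hand": 87},
    {"offset": [34,-4.8,160],"roll": 0.11,"hand": 87},
    {"offset": [34,-4.8,190],"roll": 0.11,"hand": 87},
    {"offset": [34,-4.8,215],"roll": 0.11,"hand": 87},
    {"offset": [34,-4.8,235],"roll": 0.11,"hand": 87},
    {"offset": [34,-4.8,245],"roll": 0.11,"hand": 87},
    {"offset": [34,-4.8,245],"roll": 0.11,"hand": 87},
    {"offset": [34,-4.8,245],"roll": 0.11,"hand": 87},
  ],
)

```text
clock: 5.43
tool_pos: [0.4646, 0.3825, 0.0429]
orientation: [180.0, -0.0, -6.4]
force: [0.1, 0.4, 1.2]
opening: 0.0872
```

Call:
jog_arm(
  motion=[
    {"offset": [0,0,0],"roll": 0,"hand": 35},
    {"offset": [0,0,0],"roll": 0,"hand": 35},
    {"offset": [0,0,0],"roll": 0,"hand": 35},
    {"offset": [0,0,0],"roll": 0,"hand": 35},
    {"offset": [0,0,0],"roll": 0,"hand": 35},
    {"offset": [0,0,0],"roll": 0,"hand": 35},
    {"offset": [0,0,0],"roll": 0,"hand": 35},
    {"offset": [0,0,0],"roll": 0,"hand": 35},
    {"offset": [0,0,0],"roll": 0,"hand": 35},
    {"offset": [0,0,0],"roll": 0,"hand": 35},
  ],
)

```text
clock: 6.27
tool_pos: [0.4641, 0.3825, 0.0427]
orientation: [180.0, -0.0, -6.4]
force: [-0.9, -0.9, 3.1]
opening: 0.0457
```

Gripped at 45.7 mm. Lift and look at the cover in the hand.

Call:
jog_arm(
  motion=[
    {"offset": [0,0,-8],"roll": 0,"hand": 35},
    {"offset": [0,0,-20],"roll": 0,"hand": 35},
    {"offset": [0,0,-40],"roll": 0,"hand": 35},
    {"offset": [0,0,-70],"roll": 0,"hand": 35},
    {"offset": [0,0,-100],"roll": 0,"hand": 35},
    {"offset": [0,0,-130],"roll": 0,"hand": 35},
    {"offset": [0,0,-160],"roll": 0,"hand": 35},
    {"offset": [0,0,-190],"roll": 0,"hand": 35},
    {"offset": [0,0,-220],"roll": 0,"hand": 35},
    {"offset": [0,0,-235],"roll": 0,"hand": 35},
    {"offset": [0,0,-240],"roll": 0,"hand": 35},
    {"offset": [0,0,-240],"roll": 0,"hand": 35},
  ],
)

```text
clock: 7.27
tool_pos: [0.4643, 0.3828, 0.2841]
orientation: [-179.9, -0.1, -6.4]
force: [-0.1, -0.6, -0.4]
opening: 0.0455
```

```bash
python3 - <<'E'
from h import *
o=ctrl.get_obs(); print(o['clock'],o['tool_pos'],o['orientation'],o['opening'])
snap('wrist','pics/w4.png')
a=cv2.imread('pics/w4.png'); cv2.imwrite('pics/m4.png',cv2.resize(a[220:340,176:336],(800,600),interpolation=cv2.INTER_CUBIC))
T=tool(); print(proj('pics/w4.png',[(T@np.r_[p,1])[:3] for p in [(0,0,-.002),(.0155,0,-.002),(-.0155,0,-.002)]]))
E
```

```text
7.2667 [0.46432686 0.38279488 0.28412921] [-1.79857214e+02 -6.60556212e-02 -6.40595995e+00] 0.04554818039860217
[[258.41169302 249.28231182]
 [258.47621427 224.07080301]
 [258.35062113 273.14599305]]
```

View pics/m4.png

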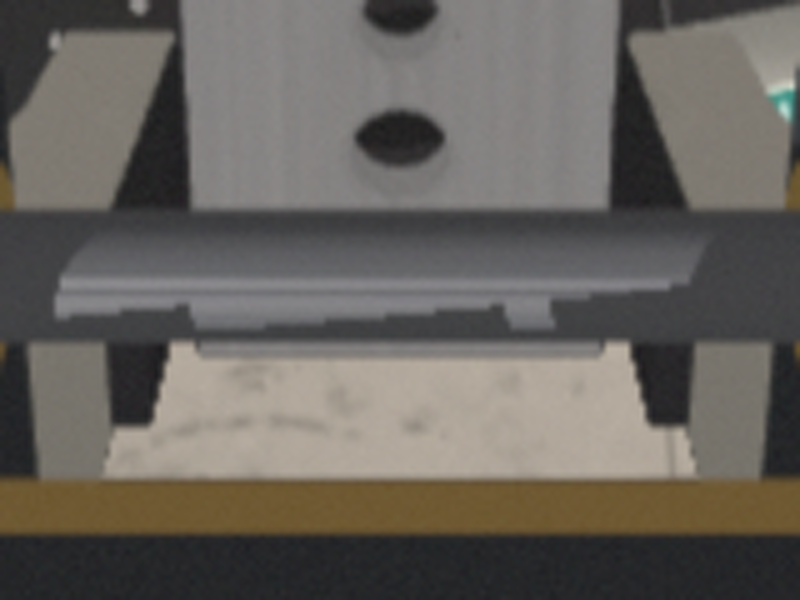

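Cover is square and centred between the fingers; the window is at native (256,247.4) against the predicted (258.4,249.3), so the wrist calibration has about 1.5 mm lateral bias. I'll carry it to the block and re-measure the pins from near at a different yaw.

Call:
jog_arm(
  motion=[
    {"offset": [0,15,0],"roll": 0.02,"hand": 35},
    {"offset": [0,45,0],"roll": 0.04,"hand": 35},
    {"offset": [1,80,0],"roll": 0.07,"hand": 35},
    {"offset": [1,115,0],"roll": 0.1,"hand": 35},
    {"offset": [1,150,0],"roll": 0.13,"hand": 35},
    {"offset": [2,185,0],"roll": 0.16,"hand": 35},
    {"offset": [2,220,0],"roll": 0.19,"hand": 35},
    {"offset": [3,255,0],"roll": 0.22,"hand": 35},
    {"offset": [3,290,0],"roll": 0.25,"hand": 35},
    {"offset": [3,325,0],"roll": 0.28,"hand": 35},
    {"offset": [4,360,0],"roll": 0.31,"hand": 35},
    {"offset": [4,395,0],"roll": 0.34,"hand": 35},
    {"offset": [4,430,0],"roll": 0.36,"hand": 35},
    {"offset": [5,465,20],"roll": 0.38,"hand": 35},
    {"offset": [5,500,45],"roll": 0.394,"hand": 35},
    {"offset": [5.5,530,75],"roll": 0.394,"hand": 35},
    {"offset": [5.5,541,90],"roll": 0.394,"hand": 35},
    {"offset": [5.5,545,94],"roll": 0.394,"hand": 35},
    {"offset": [5.5,545,94],"roll": 0.394,"hand": 35},
    {"offset": [5.5,545,94],"roll": 0.394,"hand": 35},
  ],
)

```text
clock: 8.98
tool_pos: [0.4086, -0.1597, 0.1885]
orientation: [180.0, 0.0, -29.0]
force: [0.6, 0.7, -0.6]
opening: 0.0456
```

```bash
python3 - <<'E'
from h import *
o=ctrl.get_obs(); print(o['clock'],o['tool_pos'],o['orientation'],o['opening'])
snap('wrist','pics/w5.png')
P=proj('pics/w5.png',[.4526,-.1838,.065])[0]; print(P)
x0,y0=(P-[80,60]).astype(int).clip(0,[352,264]); print(x0,y0)
a=cv2.imread('pics/w5.png'); cv2.imwrite('pics/m5.png',cv2.resize(a[y0:y0+120,x0:x0+160],(800,600),interpolation=cv2.INTER_CUBIC))
E
```

```text
8.9833 [ 0.408614   -0.15974532  0.18845421] [ 1.79956112e+02  4.51588895e-02 -2.90172353e+01] 0.04559157626136004
[256.20986385 134.81438469]
176 74
```

View pics/m5.png

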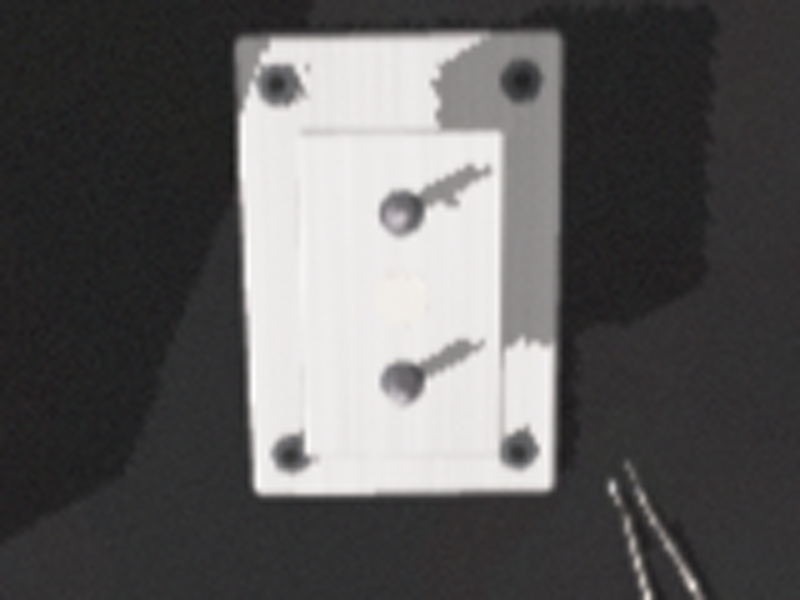

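```bash
python3 - <<'E'
from h import *
def tl(f,px,zt,T):  # intersect with tool-plane depth z in tool frame (tool is vertical)
    p=ray(f,px,zt); return ((p-T[:3,3])@T[:3,:3]*1000).round(2)
def TT(p,o):
    T=np.eye(4);T[:3,3]=p;T[:3,:3]=R.from_euler('xyz',o,degrees=True).as_matrix();return T
T4=TT([0.46432686,0.38279488,0.28412921],[-179.857,-.066,-6.406])
print('hand', tl('pics/w4.png',[(256,247.4),(256,222.2)],T4[2,3]+.0063,T4))
T3=TT([.4643,.3828,.0427],[180,0,-6.4]); print('w3',tl('pics/w3.png',[(254.1,126.5),(253,138.5),(251.6,150.1)],.049,T3))
T5=tool()
n=lambda L:[(176+x/5,74+y/5) for x,y in L]
print('pins z.071',tl('pics/w5.png',n([(401,213),(402,383)]),.071,T5))
print('block corners',tl('pics/w5.png',n([(301,130),(503,130),(500,457),(305,457)]),.062,T5))
K=np.load('pics/w5.npz')['K'];print(K)
print('foot',tl('pics/w5.png',n([(236,33),(562,33),(554,492),(255,494)]),.008,T5))
E
```

```text
hand [[ 3.96 -0.9  -6.29]
 [18.77 -0.9  -6.28]]
w3 [[ 16.8    1.1   -6.3 ]
 [  1.18   1.27  -6.3 ]
 [-14.32   0.99  -6.3 ]]
pins z.071 [[ 66.33   0.38 118.14]
 [ 36.05   0.54 118.12]]
block corners [[ 80.47 -17.64 127.15]
 [ 80.41  18.85 127.14]
 [ 20.25  19.46 127.11]
 [ 20.32 -18.15 127.11]]
[[289.571152     0.         255.5044223 ]
 [  0.         289.571152   191.11264754]
 [  0.           0.           1.        ]]
foot [[ 1.0048e+02 -3.4390e+01  1.8116e+02]
 [ 1.0037e+02  3.4800e+01  1.8115e+02]
 [ 4.3000e-01  3.6100e+01  1.8110e+02]
 [ 8.0000e-02 -3.3430e+01  1.8110e+02]]
```

```bash
python3 - <<'E'
from h import *
for i in range(2):
    T=tool(); print(T[:3,3],ctrl.get_obs()['orientation']); s=cams.snapshot('wrist'); print(np.round(s['T_tool_cam'],4).tolist(),s['K'][0])
for k in (2,3,4,5):
    d=np.load(f'pics/w{k}.npz'); print(k,d['K'][0],d['C'][:3,3],R.from_matrix(d['C'][:3,:3]).as_euler('xyz',degrees=True))
E
```

```text
[ 0.40921972 -0.15935622  0.18910062] [-1.79993135e+02 -3.22071312e-02 -2.89637389e+01]
[[-0.0008, -0.9562, -0.2928, 0.0789], [1.0, -0.0008, -0.0001, -0.0011], [-0.0001, -0.2928, 0.9562, -0.1478], [0.0, 0.0, 0.0, 1.0]] [289.571152    0.        255.5044223]
[ 0.4095284  -0.15911303  0.18941177] [-1.79965601e+02 -7.42461643e-02 -2.89246753e+01]
[[-0.0008, -0.9562, -0.2928, 0.0789], [1.0, -0.0008, -0.0001, -0.0011], [-0.0001, -0.2928, 0.9562, -0.1478], [0.0, 0.0, 0.0, 1.0]] [289.571152    0.        255.5044223]
2 [289.571152    0.        255.5044223] [ 0.40582999 -0.19503416  0.45506941] [ 1.63161166e+02 -5.90256945e-02  1.10753080e+02]
3 [289.571152    0.        255.5044223] [0.51070974 0.37744921 0.43585013] [ 1.63008825e+02  5.37609676e-02 -9.03523737e+01]
4 [289.571152    0.        255.5044223] [0.54301797 0.37465437 0.43201943] [163.04230991   0.16445028 -96.44941359]
5 [289.571152    0.        255.5044223] [ 0.47824032 -0.19702652  0.33619151] [ 1.62928158e+02 -5.08749153e-02 -1.19060565e+02]
```

Block long axis is parallel to the tool x (yaw −29), its centre about (50.5, 0.3) mm ahead in tool axes. I'll go over it and lower until the pin tips just enter the holes, then look.

Call:
jog_arm(
  motion=[
    {"offset": [15,0,5],"roll": 0,"hand": 35},
    {"offset": [35,0.2,20],"roll": 0,"hand": 35},
    {"offset": [49.2,0.2,40],"roll": 0,"hand": 35},
    {"offset": [49.2,0.2,65],"roll": 0,"hand": 35},
    {"offset": [49.2,0.2,85],"roll": 0,"hand": 35},
    {"offset": [49.2,0.2,96],"roll": 0,"hand": 35},
    {"offset": [49.2,0.2,101],"roll": 0,"hand": 35},
    {"offset": [49.2,0.2,105],"roll": 0,"hand": 35},
    {"offset": [49.2,0.2,108],"roll": 0,"hand": 35},
    {"offset": [49.2,0.2,108],"roll": 0,"hand": 35},
    {"offset": [49.2,0.2,108],"roll": 0,"hand": 35},
  ],
)

```text
clock: 10.05
tool_pos: [0.4524, -0.1836, 0.0814]
orientation: [-180.0, -0.1, -29.0]
force: [0.3, 0.2, -0.3]
opening: 0.0455
```

```bash
python3 - <<'E'
from h import *
o=ctrl.get_obs(); print(o['clock'],o['tool_pos'],o['orientation'],o['opening'],o['force'],o['moment'])
snap('wrist','pics/w6.png')
a=cv2.imread('pics/w6.png'); cv2.imwrite('pics/m6.png',cv2.resize(a[170:290,176:336],(800,600),interpolation=cv2.INTER_CUBIC))
E
```

```text
10.05 [ 0.45236307 -0.18360007  0.08135117] [-1.79964132e+02 -7.43603713e-02 -2.89534598e+01] 0.04554505849341825 [ 0.30881638  0.19675705 -0.26384138] [-0.09796195  0.14966862 -0.00822532]
```

View pics/m6.png

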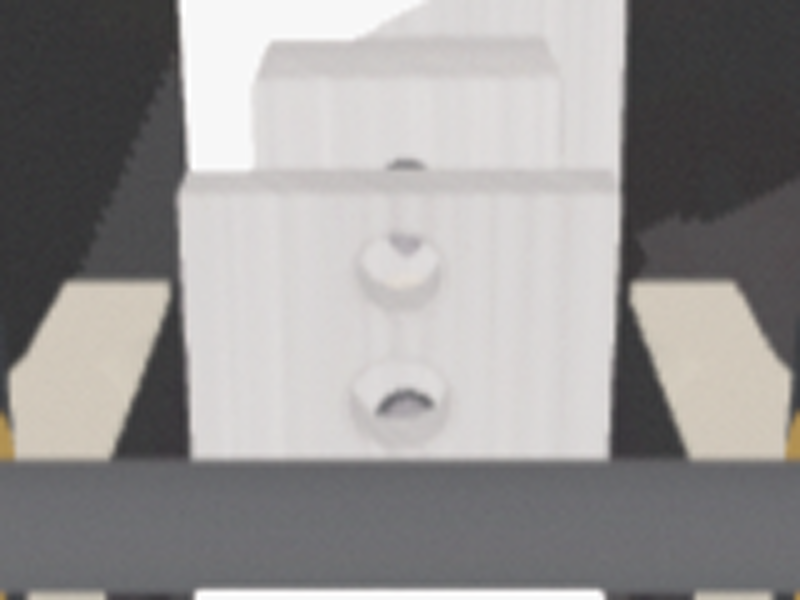

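Pin tip shows in the front hole at crop (404,252) and hole centre at about (399,267); block centreline about col 408 against plate 400. I'll turn these into tool millimetres.

```bash
python3 - <<'E'
from h import *
T=np.array([0,0,0.]); s=cams.snapshot('wrist'); X=np.array(s['T_tool_cam']);K=np.array(s['K'])
def t(cx,cy,z):
    r=X[:3,:3]@np.linalg.inv(K)@[176+cx/5,170+cy/5,1]; p=X[:3,3]+r*(z/1000-X[2,3])/r[2]; return (p*1000).round(2)
for n,a in dict(rim_near=(399,231,-6.3),plate_front_top=(399,190,-6.3),plate_front_bot=(399,172,1.7),tip=(404,252,1.4),base=(406,158,19.4),block_front=(408,75,19.4),Lblock=(256,75,19.4),Rblock=(559,75,19.4),Lplate=(180,190,-6.3),Rplate=(618,190,-6.3)).items(): print(n,t(*a))
E
```

```text
rim_near [21.75 -0.93 -6.3 ]
plate_front_top [26.33 -0.93 -6.3 ]
plate_front_bot [25.46 -0.92  1.7 ]
tip [16.13 -0.37  1.4 ]
base [20.96 -0.05 19.4 ]
block_front [31.49  0.18 19.4 ]
Lblock [ 31.5  -18.06  19.4 ]
Rblock [31.47 18.3  19.4 ]
Lplate [ 26.35 -23.72  -6.3 ]
Rplate [26.32 21.86 -6.3 ]
```

Call:
jog_arm(
  motion=[
    {"offset": [0,0.7,0],"roll": 0,"hand": 35},
    {"offset": [0,0.7,1.5],"roll": 0,"hand": 35},
    {"offset": [0,0.7,3],"roll": 0,"hand": 35},
    {"offset": [0,0.7,4.5],"roll": 0,"hand": 35},
    {"offset": [0,0.7,6],"roll": 0,"hand": 35},
    {"offset": [0,0.7,7.5],"roll": 0,"hand": 35},
    {"offset": [0,0.7,9],"roll": 0,"hand": 35},
    {"offset": [0,0.7,9],"roll": 0,"hand": 35},
  ],
)

```text
clock: 10.82
tool_pos: [0.4512, -0.1844, 0.0712]
orientation: [180.0, 0.0, -29.0]
force: [0.5, -0.2, -1.6]
opening: 0.0454
```

Call:
jog_arm(
  motion=[
    {"offset": [0,0,1],"roll": 0,"hand": 35},
    {"offset": [0,0,2],"roll": 0,"hand": 35},
    {"offset": [0,0,3],"roll": 0,"hand": 35},
    {"offset": [0,0,4],"roll": 0,"hand": 35},
    {"offset": [0,0,5],"roll": 0,"hand": 35},
    {"offset": [0,0,5],"roll": 0,"hand": 35},
  ],
)

```text
clock: 11.32
tool_pos: [0.4513, -0.1844, 0.0664]
orientation: [180.0, 0.0, -29.0]
force: [-0.3, 0.5, -0.7]
opening: 0.0454
```

No contact force: pins are in the holes. Down to the seat.

Call:
jog_arm(
  motion=[
    {"offset": [0,0,0.7],"roll": 0,"hand": 35},
    {"offset": [0,0,1.4],"roll": 0,"hand": 35},
    {"offset": [0,0,2],"roll": 0,"hand": 35},
    {"offset": [0,0,2],"roll": 0,"hand": 35},
  ],
)

```text
clock: 11.65
tool_pos: [0.4513, -0.1844, 0.0645]
orientation: [180.0, 0.0, -29.0]
force: [0.0, 0.8, -0.6]
opening: 0.0454
```

Call:
jog_arm(
  motion=[
    {"offset": [0,0,0.4],"roll": 0,"hand": 35},
    {"offset": [0,0,0.8],"roll": 0,"hand": 35},
    {"offset": [0,0,0.8],"roll": 0,"hand": 35},
  ],
)

```text
clock: 11.9
tool_pos: [0.4514, -0.1844, 0.0637]
orientation: [-180.0, -0.0, -29.0]
force: [-0.5, -0.0, -0.8]
opening: 0.0455
```

Call:
jog_arm(
  motion=[
    {"offset": [0,0,0.4],"roll": 0,"hand": 35},
    {"offset": [0,0,0.8],"roll": 0,"hand": 35},
    {"offset": [0,0,0.8],"roll": 0,"hand": 35},
  ],
)

```text
clock: 12.15
tool_pos: [0.4515, -0.1844, 0.0636]
orientation: [180.0, -0.0, -29.0]
force: [-2.8, 1.9, 8.0]
opening: 0.0456
```

Call:
jog_arm(
  motion=[
    {"offset": [0,0,0.3],"roll": 0,"hand": 35},
    {"offset": [0,0,0.6],"roll": 0,"hand": 35},
    {"offset": [0,0,0.6],"roll": 0,"hand": 35},
  ],
)

```text
clock: 12.4
tool_pos: [0.4515, -0.1844, 0.0636]
orientation: [180.0, -0.0, -29.0]
force: [-6.0, 3.2, 15.7]
opening: 0.0457
```

Contact at z=0.0636 with 16 N up: exactly the seated height. Release and rise.

Call:
jog_arm(
  motion=[
    {"offset": [0,0,-0.8],"roll": 0,"hand": 35},
    {"offset": [0,0,-1],"roll": 0,"hand": 50},
    {"offset": [0,0,-1],"roll": 0,"hand": 70},
    {"offset": [0,0,-1],"roll": 0,"hand": 87},
    {"offset": [0,0,-1],"roll": 0,"hand": 87},
    {"offset": [0,0,-1],"roll": 0,"hand": 87},
    {"offset": [0,0,-1],"roll": 0,"hand": 87},
    {"offset": [0,0,-1],"roll": 0,"hand": 87},
    {"offset": [0,0,-6],"roll": 0,"hand": 87},
    {"offset": [0,0,-15],"roll": 0,"hand": 87},
    {"offset": [0,0,-35],"roll": 0,"hand": 87},
    {"offset": [0,0,-60],"roll": 0,"hand": 87},
    {"offset": [0,0,-90],"roll": 0,"hand": 87},
    {"offset": [-30,0,-115],"roll": 0,"hand": 87},
    {"offset": [-49.2,0,-125],"roll": 0,"hand": 87},
    {"offset": [-49.2,0,-125],"roll": 0,"hand": 87},
    {"offset": [-49.2,0,-125],"roll": 0,"hand": 87},
  ],
)

```text
clock: 13.82
tool_pos: [0.4085, -0.1602, 0.1893]
orientation: [-179.9, -0.2, -28.9]
force: [-0.3, 0.3, 0.8]
opening: 0.0871
```

```bash
python3 - <<'E'
from h import *
o=ctrl.get_obs(); print(o['clock'],o['tool_pos'],o['orientation'],o['opening'],o['force'],o['joint_pos'])
snap('wrist','pics/w7.png')
a=cv2.imread('pics/w7.png'); b=cv2.imread('pics/w1.png')
A=cv2.resize(a[74:194,176:336],(533,400),interpolation=cv2.INTER_CUBIC)
B=cv2.resize(b[110:200,140:240],(267,240),interpolation=cv2.INTER_CUBIC)
c=np.zeros((600,800,3),np.uint8); c[:400,:533]=A; c[:240,533:]=B
t=cv2.imread('pics/t0.png'); C=cv2.resize(t[185:225,375:455],(267,133),interpolation=cv2.INTER_CUBIC); c[250:383,533:]=C
cv2.imwrite('pics/m7.png',c)
E
```

```text
13.8167 [ 0.40845244 -0.16024591  0.18929842] [-179.87668539   -0.19204749  -28.92704669] 0.08707149880388751 [-0.29165321  0.31035229  0.78209691] [ 4.50287025e+00 -9.58342171e-02 -3.18632131e+01  3.40566079e-03
 -5.80044100e+01  5.65684910e+01]
```

View pics/m7.png

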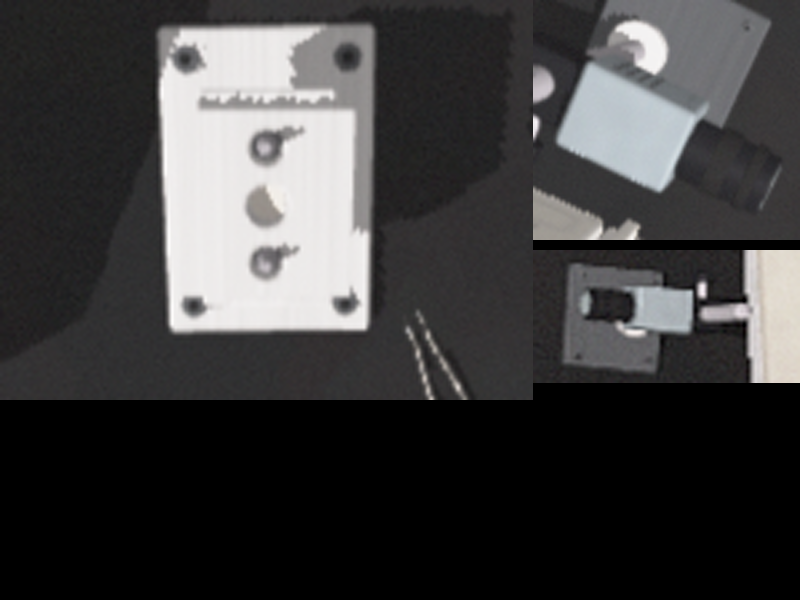

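Cover is seated: both pins show through the holes (crop (265,147), (265,262)). Now turn 90° over the block and descend on its end faces.

Call:
jog_arm(
  motion=[
    {"offset": [8,0,0],"roll": 0.12,"hand": 87},
    {"offset": [16,0,0],"roll": 0.24,"hand": 87},
    {"offset": [24,0,0],"roll": 0.36,"hand": 87},
    {"offset": [32,0,0],"roll": 0.48,"hand": 87},
    {"offset": [40,0,0],"roll": 0.6,"hand": 87},
    {"offset": [46,0,0],"roll": 0.72,"hand": 87},
    {"offset": [50,0,0],"roll": 0.84,"hand": 87},
    {"offset": [50,0,0],"roll": 0.96,"hand": 87},
    {"offset": [50,0,0],"roll": 1.08,"hand": 87},
    {"offset": [50,0,0],"roll": 1.2,"hand": 87},
    {"offset": [50,0,0],"roll": 1.32,"hand": 87},
    {"offset": [50,0,0],"roll": 1.44,"hand": 87},
    {"offset": [50,0,0],"roll": 1.54,"hand": 87},
    {"offset": [50,0,0],"roll": 1.571,"hand": 87},
    {"offset": [50,0,25],"roll": 1.571,"hand": 87},
    {"offset": [50,0,50],"roll": 1.571,"hand": 87},
    {"offset": [50,0,70],"roll": 1.571,"hand": 87},
    {"offset": [50,0,85],"roll": 1.571,"hand": 87},
    {"offset": [50,0,85],"roll": 1.571,"hand": 87},
    {"offset": [50,0,85],"roll": 1.571,"hand": 87},
  ],
)

```text
clock: 15.53
tool_pos: [0.4518, -0.1851, 0.1014]
orientation: [179.8, -0.1, -119.0]
force: [-0.3, -0.3, 0.2]
opening: 0.0871
```

```bash
python3 - <<'E'
from h import *
for i in range(4):
    o=ctrl.get_obs(); T=tool(); snap('wrist','pics/w8.png'); print(o['clock'],np.round(o['tool_pos'],4),np.round(o['orientation'],2))
E
```

```text
15.5333 [ 0.4518 -0.1851  0.1014] [ 1.7984e+02 -1.1000e-01 -1.1900e+02]
15.5833 [ 0.4525 -0.1851  0.1024] [ 1.7996e+02 -5.0000e-02 -1.1899e+02]
15.6333 [ 0.4529 -0.185   0.1029] [-1.7997e+02 -1.0000e-02 -1.1899e+02]
15.6833 [ 0.453  -0.185   0.1032] [-1.7993e+02  2.0000e-02 -1.1898e+02]
```

Call:
jog_arm(
  motion=[
    {"offset": [0,0.7,12],"roll": 0,"hand": 87},
    {"offset": [0,0.7,26],"roll": 0,"hand": 87},
    {"offset": [0,0.7,40],"roll": 0,"hand": 87},
    {"offset": [0,0.7,50],"roll": 0,"hand": 87},
    {"offset": [0,0.7,57],"roll": 0,"hand": 87},
    {"offset": [0,0.7,60],"roll": 0,"hand": 87},
    {"offset": [0,0.7,60],"roll": 0,"hand": 87},
    {"offset": [0,0.7,60],"roll": 0,"hand": 87},
    {"offset": [0,0.7,60],"roll": 0,"hand": 87},
    {"offset": [0,0.7,60],"roll": 0,"hand": 70},
    {"offset": [0,0.7,60],"roll": 0,"hand": 50},
    {"offset": [0,0.7,60],"roll": 0,"hand": 50},
    {"offset": [0,0.7,60],"roll": 0,"hand": 50},
    {"offset": [0,0.7,60],"roll": 0,"hand": 50},
    {"offset": [0,0.7,60],"roll": 0,"hand": 50},
    {"offset": [0,0.7,60],"roll": 0,"hand": 50},
    {"offset": [0,0.7,60],"roll": 0,"hand": 50},
  ],
)

```text
clock: 17.15
tool_pos: [0.452, -0.1845, 0.0426]
orientation: [-180.0, 0.0, -119.0]
force: [2.3, -0.2, 1.8]
opening: 0.0598
```

Gripped at 59.8 mm. Lift straight, then up to look at the lens from two places.

Call:
jog_arm(
  motion=[
    {"offset": [0,0,-4],"roll": 0,"hand": 50},
    {"offset": [0,0,-10],"roll": 0,"hand": 50},
    {"offset": [0,0,-18],"roll": 0,"hand": 50},
    {"offset": [0,0,-30],"roll": 0,"hand": 50},
    {"offset": [0,0,-55],"roll": 0,"hand": 50},
    {"offset": [0,0,-85],"roll": 0,"hand": 50},
    {"offset": [0,0,-115],"roll": 0,"hand": 50},
    {"offset": [0,0,-145],"roll": 0,"hand": 50},
    {"offset": [0,0,-175],"roll": 0,"hand": 50},
    {"offset": [0,0,-205],"roll": 0,"hand": 50},
    {"offset": [10,-5,-235],"roll": -0.05,"hand": 50},
    {"offset": [25,-13,-265],"roll": -0.12,"hand": 50},
    {"offset": [40,-22,-295],"roll": -0.2,"hand": 50},
    {"offset": [60,-33,-325],"roll": -0.28,"hand": 50},
    {"offset": [80,-44,-350],"roll": -0.36,"hand": 50},
    {"offset": [100,-55,-365],"roll": -0.43,"hand": 50},
    {"offset": [117,-64,-374],"roll": -0.48,"hand": 50},
    {"offset": [125,-69,-377],"roll": -0.506,"hand": 50},
    {"offset": [127,-70,-377],"roll": -0.506,"hand": 50},
    {"offset": [127,-70,-377],"roll": -0.506,"hand": 50},
  ],
)

```text
clock: 18.82
tool_pos: [0.4502, -0.3294, 0.419]
orientation: [179.9, 0.1, -90.1]
force: [0.6, 0.6, -1.5]
opening: 0.0599
```

```bash
python3 - <<'E'
from h import *
for i in range(5): o=ctrl.get_obs(); snap('wrist','pics/wA.png')
print(o['clock'],o['tool_pos'],o['orientation'],o['opening'],o['force'],o['joint_pos'])
E
```

```text
19.0167 [ 0.45079231 -0.32859266  0.41912116] [ 1.79960131e+02  3.08719456e-02 -8.99898316e+01] 0.05937262156251901 [ 0.07748166 -0.86268981 -2.09815262] [-1.59921304e+01  5.79181818e+00  4.41931384e+00 -1.86897683e-02
 -8.86743304e+01  1.60027496e+01]
```

Call:
jog_arm(
  motion=[
    {"offset": [15,0,0],"roll": 0,"hand": 50},
    {"offset": [40,0,0],"roll": 0,"hand": 50},
    {"offset": [65,0,0],"roll": 0,"hand": 50},
    {"offset": [85,0,0],"roll": 0,"hand": 50},
    {"offset": [97,0,0],"roll": 0,"hand": 50},
    {"offset": [100,0,0],"roll": 0,"hand": 50},
    {"offset": [100,0,0],"roll": 0,"hand": 50},
  ],
)

```text
clock: 19.65
tool_pos: [0.4512, -0.4295, 0.4187]
orientation: [179.9, 0.0, -90.0]
force: [-0.3, 0.1, -1.6]
opening: 0.0598
```

```bash
python3 - <<'E'
from h import *
for i in range(5): o=ctrl.get_obs(); snap('wrist','pics/wB.png')
print(o['clock'],o['tool_pos'],o['orientation'],o['opening'],o['force'])
g=lambda im:(255*(im/255.)**.5).astype(np.uint8)
c=np.zeros((600,800,3),np.uint8)
for k,n in enumerate('AB'):
    a=g(cv2.imread(f'pics/w{n}.png')); p=proj(f'pics/w{n}.png',[.45,-.5,.2])[0]; x0,y0=(p-[66,100]).astype(int).clip(0,[512-133,184]); print(n,p,x0,y0)
    c[:,k*400:k*400+399]=cv2.resize(a[y0:y0+200,x0:x0+133],(399,600),interpolation=cv2.INTER_CUBIC)
cv2.imwrite('pics/m8.png',c)
E
```

```text
19.85 [ 0.45129284 -0.4285309   0.41982256] [-1.79963692e+02 -8.35558663e-03 -8.99517685e+01] 0.05989935425139943 [-0.72773323 -0.07596098 -0.71667104]
A [255.95546818  15.17912157] 189 0
B [256.65300068 108.32520242] 190 8
```

View pics/m8.png

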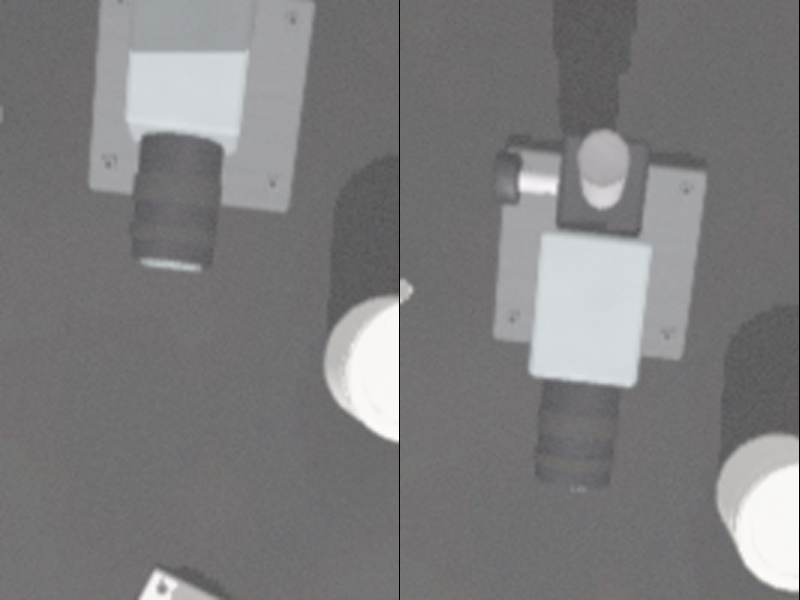

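View 11: barrel front edge in A near crop (172,269), in B (176,490); footplate corners clear in B; camera turned about 6°. Fit lens pose.

```bash
cat > fit.py <<'E'
from h import *
from scipy.optimize import least_squares
TA=lambda n,x,y:np.array([{'A':189,'B':190}[n]+x/3,{'A':0,'B':8}[n]+y/3])
foot={('B',1,-1):TA('B',306,170),('B',1,1):TA('B',282,359),('B',-1,1):TA('B',94,340),('A',-1,1):TA('A',90,188),('A',1,1):TA('A',287,211)}
# image right = +x local? determined by projecting: tool y at yaw -90 = (-1,0): image right = -x world
ext={'A':TA('A',132,0)[0:1].tolist()+TA('A',213,0)[0:1].tolist()+[TA('A',0,269.5)[1]],'B':[TA('B',136,0)[0],TA('B',212,0)[0],TA('B',0,490.5)[1]]}
th=np.linspace(0,2*np.pi,73)
def model(p,L):
    x,y,z,ps,du,dv,zf=p; c,s=np.cos(ps),np.sin(ps); ex=np.array([c,s,0]);ey=np.array([-s,c,0]);ez=np.array([0,0,1.]);l=np.array([x,y,z])
    r=[]
    for (n,a,b),uv in foot.items():
        P=l-.1*ey; P[2]=zf; P=P-a*L[0]/2*ex+b*L[1]/2*ey
        r+=list(proj(f'pics/w{n}.png',P)[0]+[du,dv]-uv)
    for n,e in ext.items():
        q=proj(f'pics/w{n}.png',l+.0165*(np.cos(th)[:,None]*ex+np.sin(th)[:,None]*ez))+[du,dv]
        r+=[q[:,0].min()-e[0],q[:,0].max()-e[1],q[:,1].max()-e[2]]
    return np.array(r+[du/1.5,dv/1.5,(zf-.01)/.003])
for L in((.12,.11),(.11,.12)):
    s=least_squares(model,[.45,-.48,.195,-.1,0,0,.01],args=(L,),x_scale=[.01,.01,.01,.1,1,1,.01])
    p=s.x; c=np.linalg.pinv(s.jac.T@s.jac); print(L,s.cost,p[:3].round(4),np.degrees(p[3]),p[4:].round(3),'sd mm',1000*np.sqrt(np.diag(c))[:3]); print(s.fun.round(1))
    print('view',(p[:3]+.13*np.array([-np.sin(p[3]),np.cos(p[3]),0])).round(4))
E
python3 fit.py
```

```text
(0.12, 0.11) 1.011687952225074 [ 0.4616 -0.4234  0.192 ] -5.777276198974084 [0.207 0.193 0.009] sd mm [1.84055617 2.00420716 5.44875035]
[ 0.2  0.1  0.2 -0.2 -0.5 -0.4 -0.8  0.3  0.6 -0.1  0.1  0.1  0.1  0.2
 -0.3  0.1  0.1  0.1 -0.3]
view [ 0.4747 -0.294   0.192 ]
(0.11, 0.12) 22.17436651266266 [ 0.461  -0.4233  0.1968] -7.587710833944814 [-0.367 -1.33   0.012] sd mm [1.80424614 1.97311592 5.3270576 ]
[ 0.5 -3.6 -2.3  1.9  2.3  0.4  2.2  1.  -2.   2.1 -0.2  0.1 -1.  -0.1
 -0.4 -0.2 -0.2 -0.9  0.7]
view [ 0.4781 -0.2944  0.1968]
```

```bash
python3 - <<'E'
from h import *
def tri(obs):
    A=[];b=[]
    for f,u in obs:
        d=np.load(f'pics/{f}.npz'); C=d['C']; r=C[:3,:3]@np.linalg.inv(d['K'])@[*u,1]; r/=np.linalg.norm(r); M=np.eye(3)-np.outer(r,r); A.append(M); b.append(M@C[:3,3])
    return np.linalg.lstsq(np.vstack(A),np.hstack(b),rcond=None)[0]
P=tri([('t0',(317.5,165)),('w2',(208.6,229))]); print(P, proj('pics/w2.png',P),proj('pics/t0.png',P))
for z in(.2,.25,.3): print(ray('pics/t0.png',[(317.5,165),(462,180)],z).round(3).tolist(), ray('pics/w2.png',[(208.6,229),(0,140)],z).round(3).tolist())
E
```

```text
[ 0.60991375 -0.19978453  0.03741859] [[206.32259707 229.39771305]] [[316.67544426 165.4301076 ]]
[[0.589, -0.175, 0.2], [0.53, -0.672, 0.2]] [[0.529, -0.196, 0.2], [0.513, -0.393, 0.2]]
[[0.582, -0.166, 0.25], [0.526, -0.644, 0.25]] [[0.505, -0.196, 0.25], [0.492, -0.354, 0.25]]
[[0.576, -0.157, 0.3], [0.521, -0.616, 0.3]] [[0.481, -0.196, 0.3], [0.471, -0.315, 0.3]]
```

Call:
jog_arm(
  motion=[
    {"offset": [-20,-3,0],"roll": 0.02,"hand": 50},
    {"offset": [-45,-6,10],"roll": 0.05,"hand": 50},
    {"offset": [-65,-10,35],"roll": 0.07,"hand": 50},
    {"offset": [-80,-12,65],"roll": 0.1,"hand": 50},
    {"offset": [-88,-12,95],"roll": 0.1,"hand": 50},
    {"offset": [-90,-12,125],"roll": 0.1,"hand": 50},
    {"offset": [-90,-12,145],"roll": 0.1,"hand": 50},
    {"offset": [-90,-12,155],"roll": 0.1,"hand": 50},
    {"offset": [-90,-12,155],"roll": 0.1,"hand": 50},
    {"offset": [-90,-12,155],"roll": 0.1,"hand": 50},
  ],
)

```text
clock: 20.73
tool_pos: [0.4635, -0.3396, 0.2654]
orientation: [-180.0, -0.0, -95.7]
force: [0.9, -0.7, -0.3]
opening: 0.0596
```

Front of the white appliance is at x≈0.60 near the view point and the gripper body reaches ≈0.575, so it clears. Closer lens pictures next.

```bash
python3 - <<'E'
from h import *
for i in range(6): o=ctrl.get_obs(); snap('wrist','pics/wC.png')
print(o['clock'],o['tool_pos'],o['orientation'],o['opening'],o['force'])
E
```

```text
20.9833 [ 0.46367392 -0.3397966   0.26567407] [-1.79882483e+02 -3.41887235e-02 -9.57392960e+01] 0.059970573205087196 [-0.69571636 -0.46242686 -1.39075249]
```

Call:
jog_arm(
  motion=[
    {"offset": [10,0,0],"roll": 0,"hand": 50},
    {"offset": [25,0,-3],"roll": 0,"hand": 50},
    {"offset": [38,0,-5],"roll": 0,"hand": 50},
    {"offset": [45,0,-5],"roll": 0,"hand": 50},
    {"offset": [45,0,-5],"roll": 0,"hand": 50},
  ],
)

```text
clock: 21.45
tool_pos: [0.4584, -0.3858, 0.2692]
orientation: [180.0, -0.0, -95.8]
force: [-0.1, 0.0, -2.3]
opening: 0.0595
```

```bash
python3 - <<'E'
from h import *
for i in range(6): o=ctrl.get_obs(); snap('wrist','pics/wD.png')
print(o['clock'],o['tool_pos'],o['orientation'],o['opening'],o['force'])
c=np.zeros((600,800,3),np.uint8)
for k,n in enumerate('CD'):
    a=cv2.imread(f'pics/w{n}.png'); p=proj(f'pics/w{n}.png',[.4616,-.4234,.2])[0]; x0,y0=(p-[40,60]).astype(int).clip(0,[412,264]); print(n,p,x0,y0)
    z=cv2.resize(a[y0:y0+120,x0:x0+80],(400,600),interpolation=cv2.INTER_CUBIC)
    c[:,k*400:k*400+400]=(255*(z/255.)**.4).astype(np.uint8)
cv2.imwrite('pics/m9.png',c)
E
```

```text
21.7 [ 0.45862517 -0.38384767  0.26927332] [ 1.79990920e+02  9.11680747e-03 -9.57181440e+01] 0.05980872703311441 [-0.45561922 -0.63303931 -1.81730794]
C [246.65395649  94.73277343] 206 34
D [246.35903086 156.55489621] 206 96
```

View pics/m9.png

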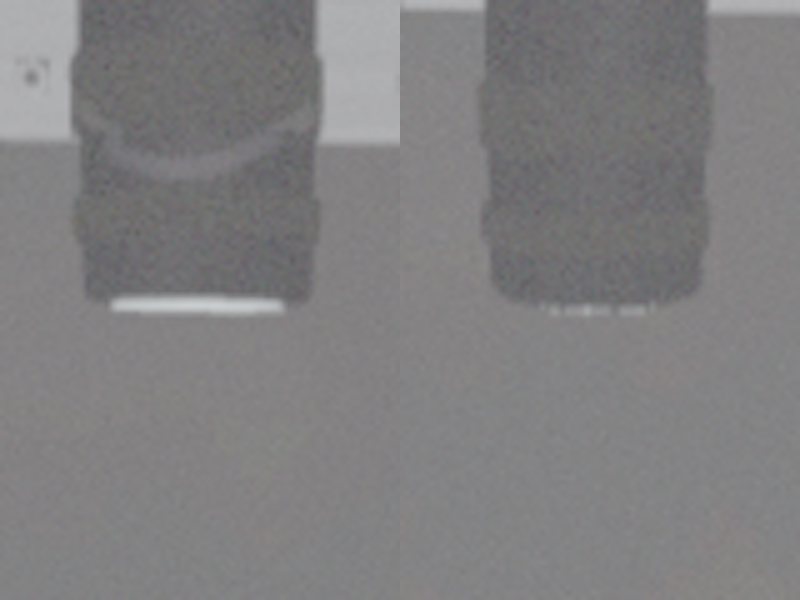

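Views used: 12. In C the bright front ring spans crop cols 110–285 at row 305 and the barrel 83–314; the axis looks square to the tool. Height from width alone is ambiguous (rings against barrel), so I'll take a sideways stereo shot and triangulate the bright ring numerically.

Call:
jog_arm(
  motion=[
    {"offset": [-10,15,0],"roll": 0,"hand": 50},
    {"offset": [-25,40,0],"roll": 0,"hand": 50},
    {"offset": [-38,65,3],"roll": 0,"hand": 50},
    {"offset": [-45,85,5],"roll": 0,"hand": 50},
    {"offset": [-50,97,5],"roll": 0,"hand": 50},
    {"offset": [-50,100,5],"roll": 0,"hand": 50},
    {"offset": [-50,100,5],"roll": 0,"hand": 50},
  ],
)

```text
clock: 22.33
tool_pos: [0.3641, -0.3244, 0.2652]
orientation: [-179.9, -0.0, -95.7]
force: [0.2, -0.4, -1.7]
opening: 0.0595
```

```bash
cat > ring.py <<'E'
from h import *
import sys
def blob(n,zs=(.17,.23)):
    a=cv2.imread(f'pics/w{n}.png').astype(float).mean(2)
    p=proj(f'pics/w{n}.png',[[.4616,-.4234,z] for z in zs]).mean(0).astype(int)
    y0,y1,x0,x1=max(p[1]-25,0),p[1]+25,max(p[0]-45,0),p[0]+45
    s=a[y0:y1,x0:x1]; m=(s>90).astype(np.uint8); k,l,st,c=cv2.connectedComponentsWithStats(m)
    return [(st[i][:5]+[x0,y0,0,0,0]).tolist()+(c[i]+[x0,y0]).round(1).tolist() for i in range(1,k) if st[i][4]>6]
if __name__=='__main__':
    for n in sys.argv[1]: print(n,blob(n))
E
python3 - <<'E'
from h import *
for i in range(6): o=ctrl.get_obs(); snap('wrist','pics/wE.png')
print(o['clock'],o['tool_pos'],o['orientation'],o['opening'],o['force'])
E
python3 ring.py ACE
```

```text
22.5833 [ 0.36491614 -0.32478763  0.26412686] [ 1.79974707e+02  2.08210097e-03 -9.57291911e+01] 0.059510478230886406 [ 0.46453207  0.99764233 -1.99199412]
A [[220, 62, 13, 2, 19, 227.1, 62.3], [263, 62, 23, 8, 156, 274.2, 65.1], [236, 86, 20, 4, 42, 245.5, 87.8]]
C [[229, 94, 33, 3, 74, 245.6, 94.7]]
E [[53, 61, 21, 50, 854, 61.2, 87.6], [86, 86, 38, 3, 100, 103.9, 87.0]]
```

```bash
python3 - <<'E'
s=open('fit.py').read()
s=s.replace("th=np.lin","ext['C']=[206+83/5,206+314/5,34+307/5]; ext['D']=[206+90/5,206+305/5,96+307/5]\nth=np.lin").replace("for L in((.12,.11),(.11,.12))","for L in((.12,.11),)")
exec(s)
E
```

```text
(0.12, 0.11) 2.0769986357471324 [ 0.463  -0.4246  0.1918] -5.7816419267298915 [0.991 0.917 0.009] sd mm [0.830152   0.96262718 2.96530437]
[ 0.3  0.   0.3 -0.1 -0.5 -0.4 -0.8  0.2  0.6 -0.1 -0.2 -0.3 -0.2 -0.
 -0.5 -0.1  0.5 -0.1 -0.4  0.5 -0.2  0.6  0.7  0.6 -0.4]
view [ 0.4761 -0.2953  0.1918]
```

Barrel widths, stereo and the multi-view fit agree: lens ≈ (0.462, −0.424, 0.192–0.197), yaw −5.8°. Move to the view point.

Call:
jog_arm(
  motion=[
    {"offset": [-8,-10,0],"roll": 0,"hand": 50},
    {"offset": [-20,-28,0],"roll": 0,"hand": 50},
    {"offset": [-32,-50,5],"roll": 0,"hand": 50},
    {"offset": [-40,-72,18],"roll": 0,"hand": 50},
    {"offset": [-40.9,-90,35],"roll": 0,"hand": 50},
    {"offset": [-40.9,-102,52],"roll": 0,"hand": 50},
    {"offset": [-40.9,-106.4,68],"roll": 0,"hand": 50},
    {"offset": [-40.9,-106.4,80],"roll": 0,"hand": 50},
    {"offset": [-40.9,-106.4,87],"roll": 0,"hand": 50},
    {"offset": [-40.9,-106.4,89],"roll": 0,"hand": 50},
    {"offset": [-40.9,-106.4,89],"roll": 0,"hand": 50},
    {"offset": [-40.9,-106.4,89],"roll": 0,"hand": 50},
    {"offset": [-40.9,-106.4,89],"roll": 0,"hand": 50},
    {"offset": [-40.9,-106.4,89],"roll": 0,"hand": 50},
  ],
)

```text
clock: 23.8
tool_pos: [0.4745, -0.2946, 0.1764]
orientation: [-179.9, -0.0, -95.7]
force: [0.4, 0.1, -1.7]
opening: 0.0596
```

```bash
python3 - <<'E'
from h import *
for i in range(3):
    cams.snapshot('wrist'); o=ctrl.get_obs(); print(o['clock'],np.round(o['tool_pos'],4),np.round(o['orientation'],2),o['opening'],o['force'])
snap('top','pics/t1.png')
P=proj('pics/t1.png',[[.4749,-.2947,.2],[.4618,-.424,.1945+.0165]]); print(P)
E
```

```text
23.85 [ 0.4744 -0.2946  0.1762] [-1.7991e+02 -1.0000e-02 -9.5740e+01] 0.05991716056790226 [-0.30754731  0.13516451 -0.41184098]
23.9 [ 0.4743 -0.2945  0.1761] [-1.7993e+02 -1.0000e-02 -9.5730e+01] 0.059770819493897974 [ 0.59742327  0.71018165 -1.22315002]
23.95 [ 0.4742 -0.2945  0.1759] [-1.7994e+02 -1.0000e-02 -9.5740e+01] 0.059523117194126444 [ 0.21961382 -0.21621761 -1.56010462]
[[353.33356651 197.5382729 ]
 [392.24734029 200.70537164]]
```

Call:
jog_arm(
  motion=[
    {"offset": [0,-0.4,0.3],"roll": 0,"hand": 50},
    {"offset": [0,-0.4,0.3],"roll": 0,"hand": 50},
    {"offset": [0,-0.4,0.3],"roll": 0,"hand": 50},
    {"offset": [0,-0.4,0.3],"roll": 0,"hand": 50},
    {"offset": [0,-0.4,0.3],"roll": 0,"hand": 50},
    {"offset": [0,-0.4,0.3],"roll": 0,"hand": 50},
  ],
)

```text
clock: 24.5
tool_pos: [0.4745, -0.2944, 0.175]
orientation: [180.0, 0.0, -95.7]
force: [-0.2, 0.1, -1.6]
opening: 0.0599
```

```bash
python3 - <<'E'
from h import *
o=ctrl.get_obs(); print(o['clock'],np.round(o['tool_pos'],4),np.round(o['orientation'],2),o['opening'],np.abs(o['qvel']).max())
print(order.close_job())
E
```

```text
24.5 [ 0.4745 -0.2944  0.175 ] [180.     0.   -95.73] 0.059892130931576325 0.09910174523284888
the job is handed in; nothing more can be done
None
```

The job is handed in at 24.5 s, with the block and cover held at the view point. I could not look at the final pose, because the 12 picture views were used up. It rests on the measured tool pose and the fitted lens position.

- **Cover:** it went over both pins without resistance and met the block at the seated height, with about 16 N of upward force. After I let go, a close picture showed both pins through the holes and the cover flat.
- **Block:** I gripped it by its end faces (opening 59.9 mm) and lifted it straight off the stand. It is held level, a long side facing the lens at yaw −95.7° (the fit asked for −95.8°), with the seam at about (0.4745, −0.2944, 0.194) m.
- **View point:** the fit puts it at about (0.475, −0.295) m.
- **Lens height, where checks disagreed:** the estimates ran from 0.190 to 0.197 m depending on method, so the seam height may be off by about 3 mm. I used 0.1945 m. Reading the barrel's grip rings as the 33 mm width would have given about 0.212 m, but the sideways stereo shot ruled that out.
- **Wrist camera:** its calibration showed a 1–2 mm bias sideways, so the sideways position may be off by about 1 mm.
- **Contact:** no force reading showed contact with the camera, its stand or any of the other things on the worktop.

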